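Start the spindle of a bench tart press in its threaded boss and hold it started

TASK

The spindle of the tart press is back from washing and stands loose in the mouth of its threaded boss, not yet in the thread. Without lifting it out, turn it backward (anticlockwise seen from above) by its T-handle until it drops into the start of the thread, then turn it forward (clockwise) one full turn, and finish with the gripper still holding the handle, so that it stays started and upright while I fit the stamp to its foot from below. Leave the things round the press where they are.

Things in the scene. Friction and masses are not known exactly. Their poses are not given: they have to be found in the camera images.
- press: Bench tart press, cannot be moved: white board 200 x 300 mm, two columns 190 mm apart along its y, a grey yoke across them with a bronze nut (the threaded boss, flange 75 mm across) in its middle; the column nuts, 197 mm high, are the highest points beside the spindle. Mould and stamp stay below. Origin: centre of the board's underside, on the boss's axis; z up.
- boss_mouth (a point): Centre of the boss's mouth on its vertical axis, 192 mm above the press's origin. Right-hand single-start thread, 10 mm a turn, blunt start at the mouth. The spindle, if not gripped tightly, creeps up 10 mm a turn when turned anticlockwise, falls about 10 mm at the start of the thread (at most 0.6 turn away), and would creep up again if turned on. Clockwise it sinks 10 mm a turn.
- spindle: Loose steel spindle, upright, hollow, 0.3 to 0.6 kg, 152 mm long: smooth guide 30 mm across and 58 mm long at the foot, then thread 40 mm across, collar 42 mm, neck 16 mm across and 16 mm high, T-handle on top. Play in the boss about 1 mm sideways (it may lean a little), 2 mm axially; bottoms 1.6 turns after its drop. Origin: centre of the foot's lower end; z up its axis.
- spindle_handle (a point): Centre of the T-handle, on the spindle's axis, 142 mm above its origin: level bar along the point's x, 112 long, 16 wide (y), 20 mm high, flat sides, ends alike. Under it (10 mm below this point) 16 mm of height beside the neck is free for fingertips. Height above boss_mouth: 78 to 81 mm at the start, 82 to 83 just before the drop, 74 after it, 64 after one turn forward.
- scale: White bench scale, 200 x 160 x 40 mm, to the left of the press, stands fast. Origin: centre of its underside.
- timer: White pocket timer, 70 x 66 x 21 mm, front left; loose, leave alone. Origin: centre of its underside.
- plain_cake: Ring cake, 78 x 81 x 34 mm, front right; loose, leave alone. Origin: centre of its underside.
Not all that is in view belongs to the job. Leave any pink or purple look-alike of the spindle alone.

How it is judged (in metres and radians):
On the way, in this order (a step that is already met when the one before it is completed fails the run):
1. the spindle is turned backward up to the start of the thread (z of spindle_handle in the frame of boss_mouth above 0.0811 m and contact force between spindle and press above 0.3 N and angle between spindle_handle's own z axis and vertical below 0.12 rad).
2. it drops into the thread (z of spindle_handle in the frame of boss_mouth below 0.0773 m and angle between spindle_handle's own z axis and vertical below 0.12 rad), for 0.1 s.
At the end, for the whole second after the job is handed in: the spindle is one full turn (give or take a third) into the thread past its drop, upright and still, and the gripper holds it with at least 2 N; the things round the press are within 3 cm of where they were (z of spindle_handle in the frame of boss_mouth between 0.0605 and 0.0675 m and angle between spindle_handle's own z axis and vertical below 0.1 rad and contact force between the fingers and spindle above 2 N and linear speed of spindle below 0.02 m/s and distance of each of timer, plain_cake from where it was at the start of the episode below 0.03 m); the arm keeps its last pose, push and grip.
It fails at once if the spindle is lifted out of the boss (z of spindle_handle in the frame of boss_mouth above 0.092 m).
It fails at once if the spindle is forced over (angle between spindle_handle's own z axis and vertical above 0.2 rad).
It fails at once if a thing round the press is knocked away (distance of any of timer, plain_cake from where it was at the start of the episode above 0.03 m).
It also fails if it takes over 72 s, if anything falls off the work surface, if the arm or the gripper's body presses on something with over 40 N, if the wrist force passes 120 N, or if a joint passes its speed limit or range.

ROBOT

A 6-joint arm with a two-finger parallel gripper is mounted at the origin on a cart in front of the work surface, level with it; the furniture and walls round the work are solid. World frame = base frame: x ahead of the robot, y to its left, z up, the work surface at z = 0. Lengths are in m, angles in degrees, forces in N, time in s.
With the tool pointing down it reaches from about 0.4 to 0.825 m from the base axis. Payload 7 kg.
Tool frame: the origin (TCP) lies at the very end of the fingers, on their centre line; the grasp point (between the pads) lies 19 mm behind it (r.grasp_offset is the z of the grasp point in the tool frame, in m); z points along the fingers, y is the direction in which the jaws open and shut (so a half turn about z gives the same grasp; the last joint's range is limited). The gripper opens to 88 mm and grips with 3 to 60 N. Pads are 19 mm wide; open, the fingers measure 130 mm over their backs; the gripper's body (78 mm by 193 mm) begins 47 mm behind the grasp point.
Start: joints at [-53.68, 20.546, 0.682, 0, -70.136, -16.507], TCP at [0.229, -0.635, 0.227] pointing down, gripper open.
Joint ranges: [-176.03, 176.03], [-82.01, 121.73], [-58.28, 71.71], [-173.87, 95.51], [-174.79, -0.11], [-173.66, 173.66]. Speed limits (degrees/s): [136.94, 136.94, 172.46, 180, 180, 180].

INTERFACE

Orientations are given as [roll, pitch, yaw] about the fixed x, y, z axes, in that order (R = Rz(yaw) Ry(pitch) Rx(roll)).
In Python, from plant import r gives the robot as it stands.
- The arm moves only by the tool carry_out, never from a script. Its argument "plan" is a list of rows, each a list of 6 numbers: the shift along the world's x, y, z in m, then the turn, a rotation vector about the world's x, y, z in rad. In form: [[tx, ty, tz, wx, wy, wz], ...]. A call has 1 to 12 rows; each row shifts and turns the pose as measured when the row begins; what a row does not reach is not made up. A row lasts 1/12 s, in which the tool goes at most 41.7 mm and 7.16 degrees, less where a joint would pass 70% of its speed; a pose out of reach is approached as far as the arm can. A call with a gripper value outside its range is refused whole. "fingers" is the closure, from -1 (fully open) to 1 (shut), set as the call begins (left out, the last holds). The fingers move at their own pace and stop on an object; "force" is the grip in N (left out, the last holds). Time passes only in rows, so rows that do not move let the fingers close. It gives the time, the measured TCP pose, the force and the opening at its end, in the units of the state.
- r.get_state(): the state, without advancing time (a new reading comes with each control period).
- r.capture(name): name is "scene" or "top" or "wrist"; returns the picture (400x640x3 uint8, red, green, blue); there is no depth.
- r.camera_model(name): a dict with "fov_y" (degrees; the focal length in pixels is half the picture's height over the tangent of half this angle, whatever the lens; pixels are square), "cx", "cy" (the principal point, pixels), "R" (3x3) and "t" (3): a world point X has camera coordinates R X + t; the wrist camera has in their place "mount" (4x4, takes a point from camera to tool coordinates, whose origin is the TCP and whose axes are the flange's). Camera axes: x right, y down, z forward; pixel columns grow to the right and rows downward; lengths in m; the calibration is good to about 2 mm. A picture is of the moment at which its call begins: read the wrist's pose just before it. camera_model takes no time and is no camera call.
- r.close_job(): hands the job in, once; it reports no verdict.
The state is a dict: "time_s": time; "joints": joint angles; "qd": joint speeds; "joint_torque": joint torques, N m; "tcp_pos": TCP position; "eef_rot": TCP orientation; "contact_force": force on the tool from outside, world axes, zero at the start; "moment": the same for the moment, N m; "gripper_width": finger opening in m.
Only numpy, scipy, OpenCV 4.12 (cv2) and the standard library are available. Lean on these libraries where they do the work, as an engineer would, in place of code of your own. Each camera call takes 0.05 s, during which the arm holds its last target.

## Working session

There is one attempt and no reset: what is moved stays moved. The work goes in short steps, Python scripts to look and compute and a tool call to move; the robot and the scene stay as the last step left them, time stands still between calls to the robot, and variables do not carry over. Pictures are saved under pics/ and viewed, and the job is handed in when it is done.

Besides the shell and the picture viewer there is one more tool, called after ">>>" as a command line: name --pt "numbers of a row" for each row, then --argument value for the rest. carry_out: Moves the arm, as the interface text tells. Its arguments: {"type":"object","properties":{"plan":{"type":"array"},"fingers":{"type":"number"},"force":{"type":"number"}},"required":["plan"]}

```bash
mkdir -p pics; ls; python3 - <<'E'
from plant import r
import cv2
print(r.get_state()); print(r.grasp_offset)
for n in("scene","top","wrist"):
    im=r.capture(n); cv2.imwrite(f"pics/{n}0.png",im[:,:,::-1]); print(n,r.camera_model(n))
E
```

```text
pics
{'time_s': 0.0, 'joints': array([-5.36786978e+01,  2.05927697e+01,  6.33073552e-01, -2.05162333e-02,
       -7.01323559e+01, -1.65071253e+01]), 'qd': array([-0.01340733,  0.03190585,  0.02348193, -0.02748306, -0.02426158,
        0.04963124]), 'joint_torque': array([-1.57304956e-03, -5.82706189e+01,  2.93056744e+01,  6.99699908e+00,
        6.69073634e-03, -1.86061334e-04]), 'tcp_pos': array([ 0.22862769, -0.63459692,  0.22560102]), 'eef_rot': array([ 1.79906262e+02, -7.66639676e-03, -1.60192805e+02]), 'contact_force': array([ 0.36577529, -0.01566802, -1.30018404]), 'moment': array([ 0.00671318, -0.02415003, -0.05177088]), 'gripper_width': 0.08743859077266672}
-0.0188
scene {'fov_y': 46.39803811798029, 'cx': 319.81014564430956, 'cy': 204.21736519452725, 'R': array([[ 0.70566149, -0.70846533,  0.01089705],
       [-0.51170508, -0.52019727, -0.68377826],
       [ 0.49010181,  0.47693991, -0.72960849]]), 't': array([-0.36158241,  0.42764144,  1.62744387])}
top {'fov_y': 43.77639269724821, 'cx': 318.58033246068806, 'cy': 194.74255244365912, 'R': array([[ 0.08714721, -0.99613156,  0.01128176],
       [-0.92705272, -0.08523892, -0.36511312],
       [ 0.36466234,  0.02135981, -0.9308948 ]]), 't': array([-0.0122131 ,  0.57657212,  1.53848525])}
wrist {'fov_y': 69.32525142291443, 'cx': 322.1496521586657, 'cy': 197.46938903719143, 'mount': array([[-4.20616324e-04, -9.57971342e-01, -2.86863612e-01,
         7.72352648e-02],
       [ 9.99999823e-01, -5.23721947e-04,  2.82693110e-04,
         3.26503475e-04],
       [-4.21048667e-04, -2.86863442e-01,  9.57971392e-01,
        -1.58055806e-01],
       [ 0.00000000e+00,  0.00000000e+00,  0.00000000e+00,
         1.00000000e+00]])}
```

View pics/scene0.png

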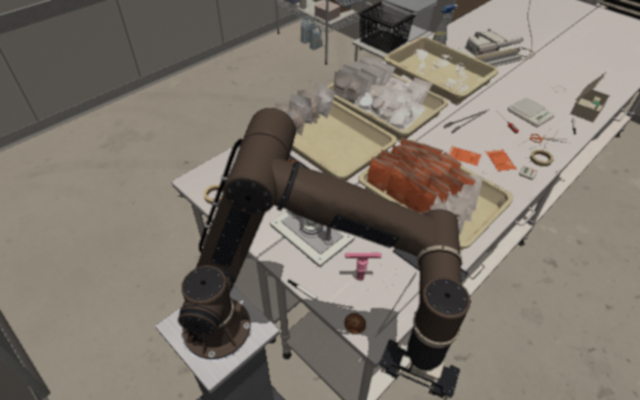

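View pics/top0.png

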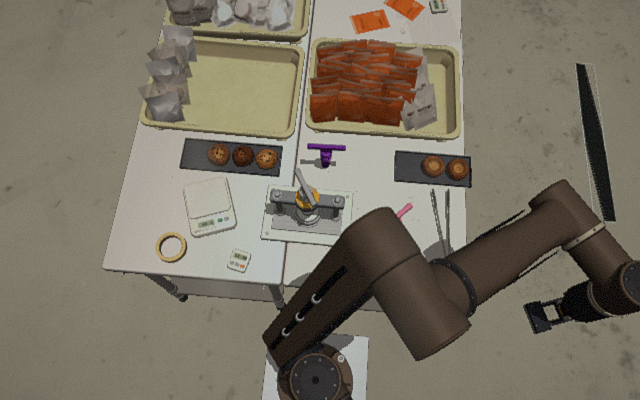

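View pics/wrist0.png

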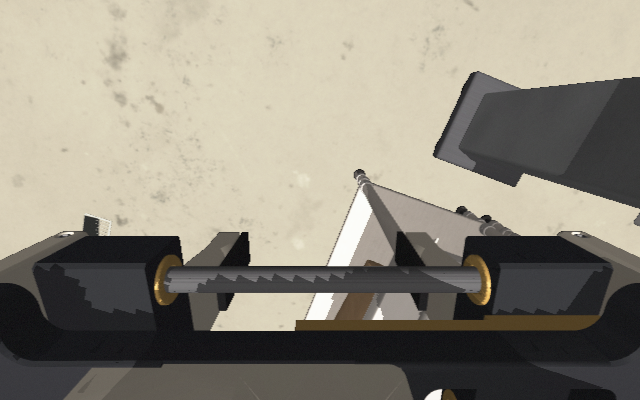

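```bash
python3 - <<'E'
import cv2
a=cv2.imread("pics/top0.png")[130:260,240:370]
cv2.imwrite("pics/topc.png",cv2.resize(a,None,fx=4.5,fy=4.5,interpolation=cv2.INTER_CUBIC))
E
```

```text
(no output)
```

View pics/topc.png

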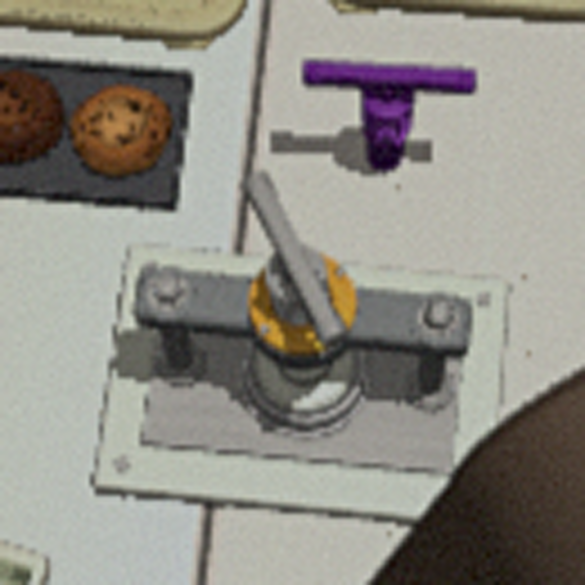

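```bash
cat > h.py <<'E'
import numpy as np
from plant import r
def ray(name,u,v,z,T=None):
    m=r.camera_model(name); f=200/np.tan(np.radians(m["fov_y"]/2))
    d=np.array([(u-m["cx"])/f,(v-m["cy"])/f,1])
    if name=="wrist":
        M=T@m["mount"]; c=M[:3,3]; d=M[:3,:3]@d
    else:
        c=-m["R"].T@m["t"]; d=m["R"].T@d
    return c+d*(z-c[2])/d[2]
def proj(name,X,T=None):
    m=r.camera_model(name); f=200/np.tan(np.radians(m["fov_y"]/2))
    if name=="wrist":
        M=np.linalg.inv(T@m["mount"]); p=M[:3,:3]@X+M[:3,3]
    else: p=m["R"]@X+m["t"]
    return p[0]/p[2]*f+m["cx"],p[1]/p[2]*f+m["cy"]
from scipy.spatial.transform import Rotation as Ro
def tcpT():
    s=r.get_state(); T=np.eye(4); T[:3,:3]=Ro.from_euler("xyz",s["eef_rot"],degrees=True).as_matrix(); T[:3,3]=s["tcp_pos"]; return T
E
python3 - <<'E'
from h import *
g=lambda u,v,z:ray("top",240+u/4.5,130+v/4.5,z).round(4)
print("nuts",g(168,288,.197),g(438,312,.197),"flange",g(303,303,.192))
a,b=g(260,180,.282),g(332,335,.282);print(a,b,(a+b)/2,np.linalg.norm(a-b),np.degrees(np.arctan2(*(a-b)[1::-1])))
print("purple",g(388,75,.14),"pink",ray("top",405,210,.14),"cake?")
for n,uv in(("cake?",(355,322)),):print(ray("scene",*uv,.02))
print("timer",ray("top",239,260,.02),"scale",ray("top",208,206,.04),proj("top",np.array([.4,-.2,0])))
T=tcpT();print(T.round(3))
E
```

```text
nuts [0.5316 0.1656 0.197 ] [ 0.531  -0.0221  0.197 ] flange [0.531  0.0716 0.192 ]
[0.5812 0.1043 0.282 ] [0.4761 0.0466 0.282 ] [0.52865 0.07545 0.282  ] 0.11989703916277501 28.766827976406912
purple [0.739  0.0281 0.14  ] pink [ 0.536237   -0.24234266  0.14      ] cake?
[ 0.34893205 -0.33536351  0.02      ]
timer [0.35388186 0.28452041 0.02      ] scale [0.52661679 0.41383017 0.04      ] (np.float64(384.32166494063426), np.float64(260.7584747514602))
[[-0.941 -0.339 -0.001  0.229]
 [-0.339  0.941  0.001 -0.635]
 [ 0.     0.001 -1.     0.226]
 [ 0.     0.     0.     1.   ]]
```

Candidates in the top view: a grey spindle in the bronze boss (305,192), a purple one (325,152) and a pink one (405,210). The description fits the grey one, and the close crop shows it in the boss. I move above it now.

>>> carry_out --pt "0 0 0.04 0 0 0" --pt "0 0 0.04 0 0 0" --pt "0.016 0.036 0.01 0 0 0" --pt "0.016 0.037 0.01 0 0 0" --pt "0.016 0.037 0.01 0 0 0" --pt "0.016 0.037 0 0 0 0" --pt "0.016 0.037 0 0 0 0" --pt "0.016 0.037 0 0 0 0" --pt "0.016 0.037 0 0 0 0" --pt "0.016 0.037 0 0 0 0" --pt "0.016 0.037 0 0 0 0" --pt "0.016 0.037 0 0 0 0" --fingers -1

```text
time_s: 1.15
tcp_pos: [0.386, -0.2552, 0.3326]
eef_rot: [179.3, -0.1, -160.9]
contact_force: [1.6, -0.4, -0.7]
gripper_width: 0.0873
```

>>> carry_out --pt "0.016 0.037 0 0 0 0" --pt "0.016 0.037 0 0 0 0.05" --pt "0.016 0.037 0 0 0 0.05" --pt "0.016 0.037 0 0 0 0.05" --pt "0.016 0.037 0 0 0 0.05" --pt "0.016 0.037 0 0 0 0" --pt "0.016 0.035 0 0 0 0" --pt "0.016 0.035 0 0 0 0" --pt "0 0 0 0 0 0"

```text
time_s: 1.9
tcp_pos: [0.5148, 0.0557, 0.3332]
eef_rot: [179.3, 0.2, -148.5]
contact_force: [0.7, 0.2, 0.3]
gripper_width: 0.0876
```

```bash
python3 - <<'E'
from h import *
import cv2
s=r.get_state();print(s["tcp_pos"],s["eef_rot"],s["joints"].round(1))
T=tcpT(); np.save("T1.npy",T)
im=r.capture("wrist");cv2.imwrite("pics/w1.png",im[:,:,::-1])
im=r.capture("top");cv2.imwrite("pics/t1.png",im[:,:,::-1])
E
```

```text
[0.51481862 0.05568351 0.33316592] [ 179.27155255    0.19761241 -148.54435786] [ 27.3   2.6  -8.1  -0.8 -79.1 -85.7]
```

View pics/w1.png

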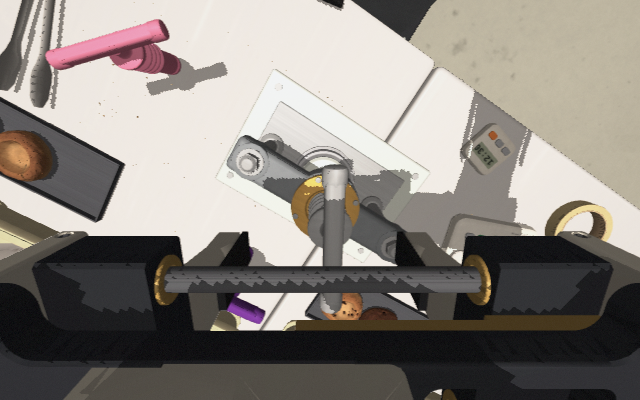

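View pics/t1.png

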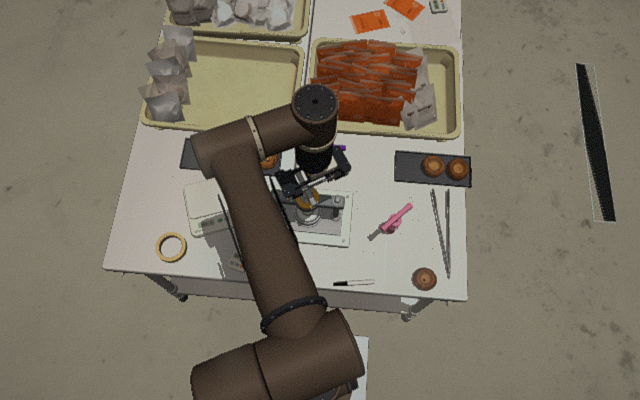

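```bash
python3 - <<'E'
from h import *
import cv2
T=np.load("T1.npy")
a=cv2.imread("pics/w1.png")[140:350,230:430]
cv2.imwrite("pics/w1c.png",cv2.resize(a,None,fx=2.8,fy=2.8,interpolation=cv2.INTER_CUBIC))
a,b=ray("wrist",336,174,.282,T),ray("wrist",331,306,.282,T);d=a-b
print(a,b,(a+b)/2,np.linalg.norm(d),np.degrees(np.arctan2(d[1],d[0])))
print("flange",ray("wrist",324,206,.192,T), proj("wrist",np.array([.531,.0725,.192]),T))
E
```

```text
[0.48137624 0.0482975  0.282     ] [0.58066489 0.10585597 0.282     ] [0.53102057 0.07707673 0.282     ] 0.11476591535049567 -149.89876811135815
flange [0.53201255 0.07104245 0.192     ] (np.float64(325.6253891909104), np.float64(205.9027875687949))
```

View pics/w1c.png

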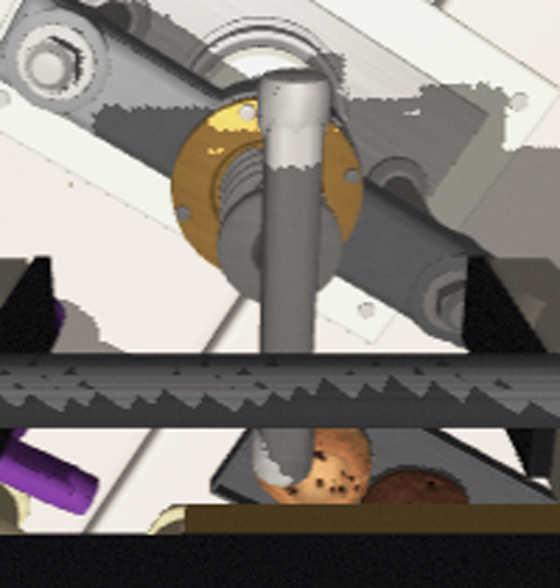

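>>> carry_out --pt "0.016 0.019 0 0 0 -0.02" --pt "0 0 0 0 0 0" --pt "0 0 -0.02 0 0 0" --pt "0 0 -0.02 0 0 0" --pt "0 0 -0.02 0 0 0" --pt "0 0 -0.01 0 0 0" --pt "0 0 0 0 0 0" --pt "0 0 0 0 0 0"

```text
time_s: 2.67
tcp_pos: [0.5272, 0.0642, 0.2632]
eef_rot: [179.4, 0.3, -150.1]
contact_force: [-0.4, -0.2, 0.5]
gripper_width: 0.0874
```

```bash
cat > shot.py <<'E'
from h import *
import cv2,sys
n=sys.argv[1]
s=r.get_state();print(s["time_s"],s["tcp_pos"].round(4),s["eef_rot"].round(1),s["joints"].round(1),s["contact_force"].round(1),s["moment"].round(2),s["gripper_width"])
np.save(n+".npy",tcpT())
for c in sys.argv[2:]:
    im=r.capture(c)[:,:,::-1]; cv2.imwrite(f"pics/{n}_{c}.png",im)
E
python3 shot.py a wrist
```

```text
2.6667 [0.5272 0.0642 0.2632] [ 179.4    0.3 -150.1] [ 27.6   5.6 -13.8  -0.7 -70.4 -87.5] [-0.4 -0.2  0.5] [0.01 0.03 0.02] 0.08741930391333556
```

View pics/a_wrist.png

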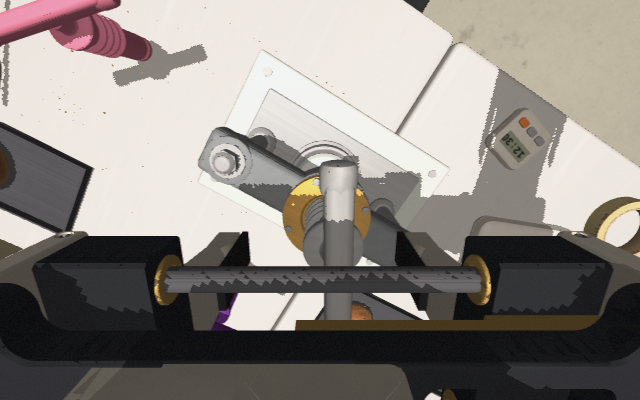

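>>> carry_out --pt "0.005 0.012 0 0 0 0" --pt "0 0 0 0 0 0" --pt "0 0 -0.008 0 0 0" --pt "0 0 -0.002 0 0 0" --pt "0 0 0 0 0 0"

```text
time_s: 3.13
tcp_pos: [0.5347, 0.0774, 0.2572]
eef_rot: [179.4, 0.7, -150.1]
contact_force: [0.9, 0.5, -0.1]
gripper_width: 0.0875
```

```bash
python3 shot.py b wrist scene
```

```text
3.1333 [0.5347 0.0774 0.2572] [ 179.4    0.7 -150.1] [ 28.6   6.4 -13.7  -0.6 -69.2 -88.5] [ 0.9  0.5 -0.1] [-0.06  0.04  0.02] 0.08749087227969081
```

View pics/b_wrist.png

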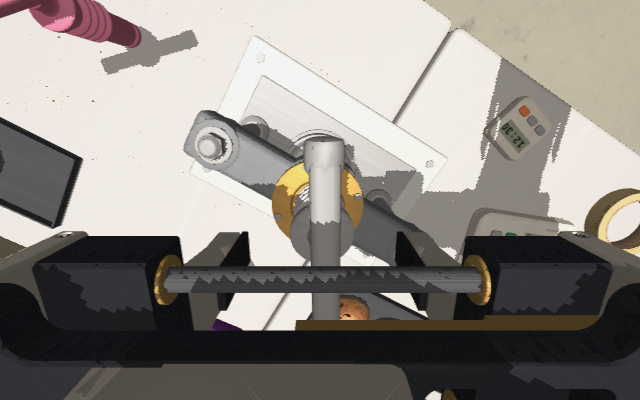

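View pics/b_scene.png

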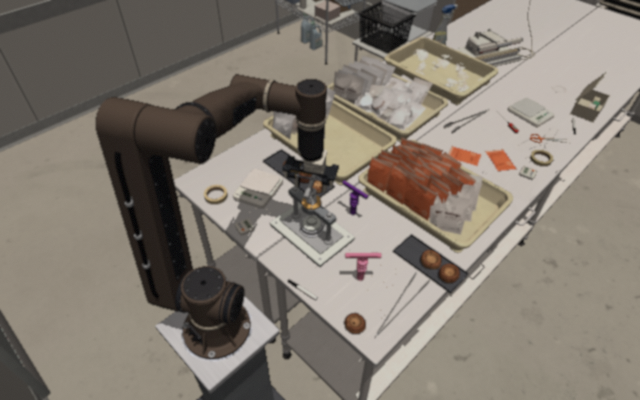

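>>> carry_out --pt "-0.0045 -0.0015 -0.004 0 0 0" --pt "0 0 0 0 0 0" --pt "0 0 0 0 0 0" --pt "0 0 0 0 0 0" --pt "0 0 0 0 0 0" --pt "0 0 0 0 0 0" --pt "0 0 0 0 0 0" --pt "0 0 0 0 0 0" --fingers 0.5 --force 5

```text
time_s: 3.9
tcp_pos: [0.5295, 0.0753, 0.2534]
eef_rot: [179.4, 0.7, -150.1]
contact_force: [-0.2, -0.3, -1.2]
gripper_width: 0.0396
```

```bash
python3 shot.py c wrist
```

```text
3.9 [0.5295 0.0753 0.2534] [ 179.4    0.7 -150.1] [ 28.7   6.  -14.6  -0.6 -68.6 -88.6] [-0.2 -0.3 -1.2] [-0.02  0.01  0.02] 0.03961955995544168
```

View pics/c_wrist.png

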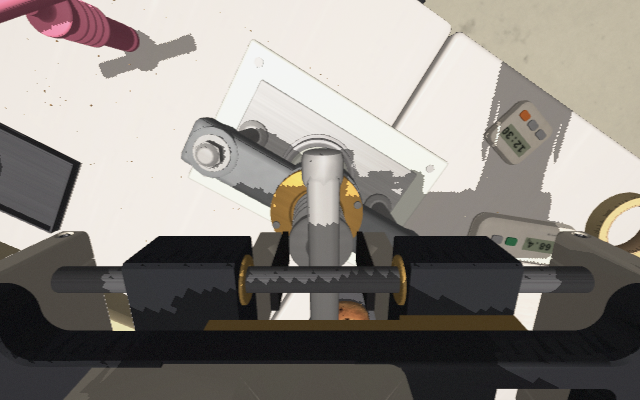

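>>> carry_out --pt "0 0 0 0 0 0" --pt "0 0 0 0 0 0" --pt "0 0 0 0 0 0" --pt "0 0 0 0 0 0" --pt "0 0 0 0 0 0" --pt "0 0 0 0 0 0" --fingers 0.55

```text
time_s: 4.45
tcp_pos: [0.5296, 0.0753, 0.2534]
eef_rot: [179.4, 0.7, -150.1]
contact_force: [0.7, 0.2, -0.1]
gripper_width: 0.0199
```

```bash
python3 shot.py d wrist
```

```text
4.45 [0.5296 0.0753 0.2534] [ 179.4    0.7 -150.1] [ 28.7   6.  -14.6  -0.6 -68.6 -88.6] [ 0.7  0.2 -0.1] [-0.01  0.05 -0.  ] 0.019920112309919216
```

View pics/d_wrist.png

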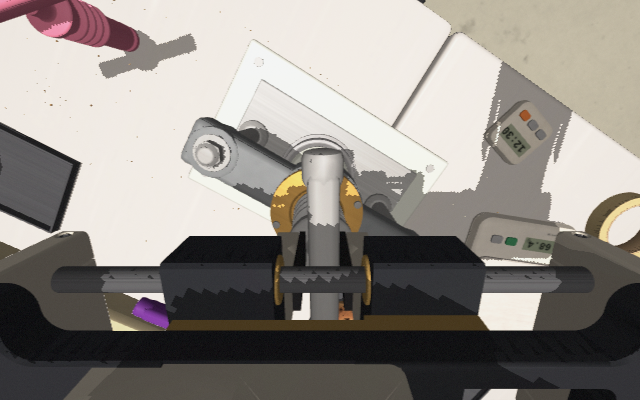

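>>> carry_out --pt "0 0 0 0 0 0.1" --pt "0 0 0 0 0 0.1" --pt "0 0 0 0 0 0.1" --pt "0 0 0 0 0 0.1" --pt "0 0 0 0 0 0.1" --pt "0 0 0 0 0 0.1" --pt "0 0 0 0 0 0"

```text
time_s: 5.08
tcp_pos: [0.5296, 0.0745, 0.2539]
eef_rot: [179.5, 0.6, -114.2]
contact_force: [0.4, -0.9, 0.3]
gripper_width: 0.0198
```

```bash
python3 shot.py e wrist
```

```text
5.0833 [0.5296 0.0745 0.2539] [ 179.5    0.6 -114.2] [ 28.4   6.4 -14.1  -0.9 -69.4 -52.3] [ 0.4 -0.9  0.3] [-0.24 -0.02  0.01] 0.019766696440052314
```

View pics/e_wrist.png

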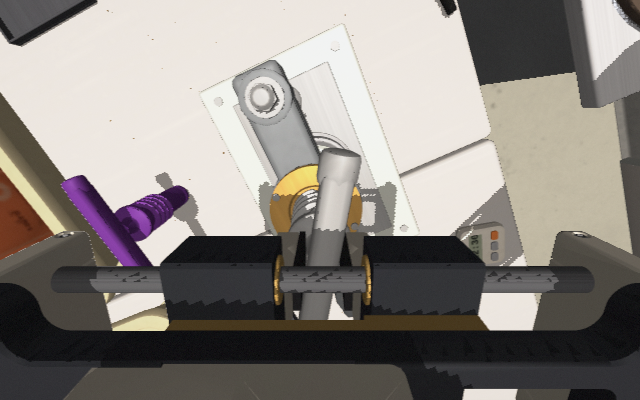

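>>> carry_out --pt "0 0 0 0 0 0.1" --pt "0 0 0 0 0 0.1" --pt "0 0 0 0 0 0.1" --pt "0 0 0 0 0 0.1" --pt "0 0 0 0 0 0.1" --pt "0 0 0 0 0 0"

```text
time_s: 5.63
tcp_pos: [0.5305, 0.0734, 0.2544]
eef_rot: [179.6, 0.6, -86.0]
contact_force: [0.9, -0.0, -0.7]
gripper_width: 0.0197
```

```bash
python3 shot.py f wrist
cat > crop.py <<'E'
import cv2,sys,numpy as np
o=[cv2.resize(cv2.imread(f"pics/{n}_wrist.png")[130:330,265:395],None,fx=3,fy=3,interpolation=cv2.INTER_CUBIC) for n in sys.argv[2:]]
cv2.imwrite(sys.argv[1],np.hstack(o))
E
python3 crop.py pics/cf.png e f
```

```text
5.6333 [0.5305 0.0734 0.2544] [179.6   0.6 -86. ] [ 28.4   6.6 -13.8  -0.7 -69.7 -24.1] [ 0.9 -0.  -0.7] [-0.19 -0.07  0.04] 0.01971747195833749
```

View pics/cf.png

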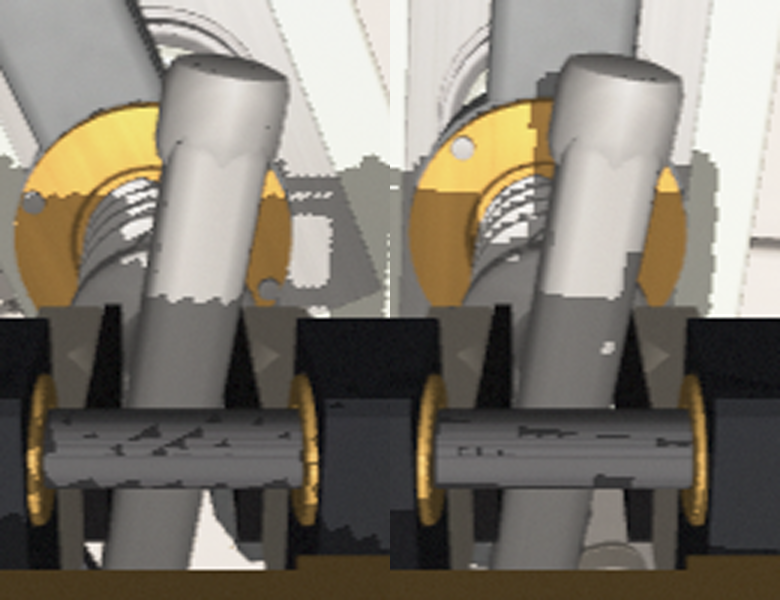

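>>> carry_out --pt "0 0 0 0 0 0.1" --pt "0 0 0 0 0 0.1" --pt "0 0 0 0 0 0.1" --pt "0 0 0 0 0 0.1" --pt "0 0 0 0 0 0"

```text
time_s: 6.1
tcp_pos: [0.5312, 0.0735, 0.2548]
eef_rot: [179.7, 0.5, -64.2]
contact_force: [0.1, -0.0, -1.3]
gripper_width: 0.0196
```

```bash
python3 shot.py g wrist; python3 crop.py pics/cg.png f g
```

```text
6.1 [0.5312 0.0735 0.2548] [179.7   0.5 -64.2] [ 28.4   6.7 -13.7  -0.6 -69.9  -2.4] [ 0.1 -0.  -1.3] [-0.07 -0.    0.01] 0.01961030853962894
```

View pics/cg.png

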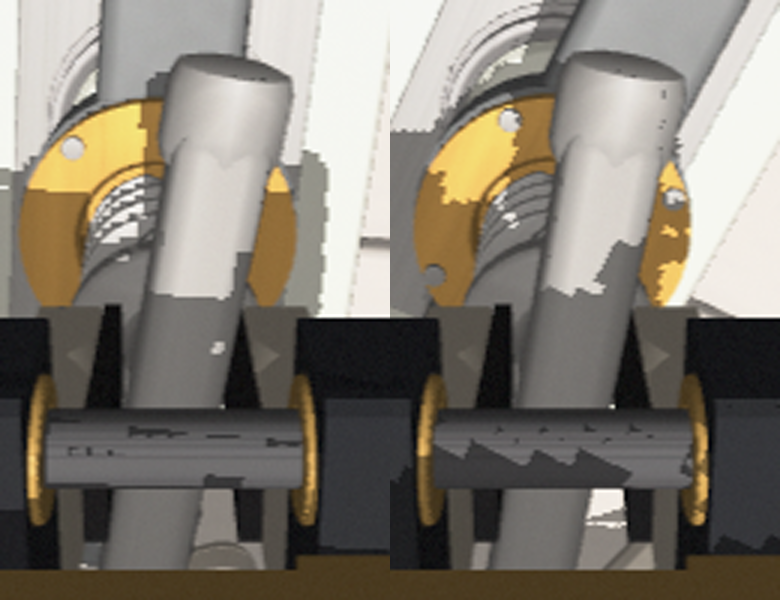

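>>> carry_out --pt "0 0 0 0 0 0.1" --pt "0 0 0 0 0 0.1" --pt "0 0 -0.0005 0 0 0.1" --pt "0 0 -0.0005 0 0 0.1" --pt "0 0 0 0 0 0"

```text
time_s: 6.57
tcp_pos: [0.532, 0.0737, 0.2551]
eef_rot: [179.8, 0.5, -42.7]
contact_force: [-0.8, -0.5, 0.7]
gripper_width: 0.0197
```

```bash
python3 shot.py h1 wrist; python3 crop.py pics/ch.png g h1
```

```text
6.5667 [0.532  0.0737 0.2551] [179.8   0.5 -42.7] [ 28.5   6.8 -13.7  -0.4 -69.9  18.9] [-0.8 -0.5  0.7] [-0.05  0.11 -0.03] 0.019744863799197175
```

View pics/ch.png

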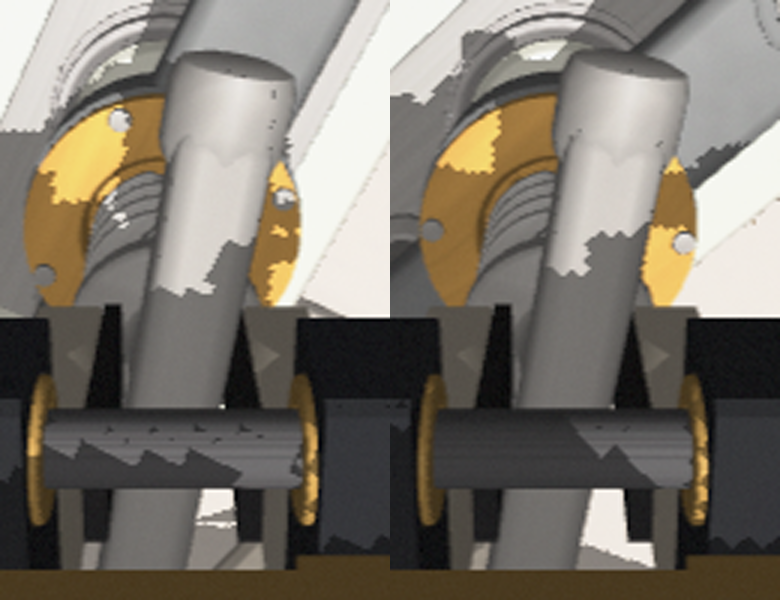

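>>> carry_out --pt "0 0 -0.001 0 0 0.1" --pt "0 0 -0.001 0 0 0.1" --pt "0 0 -0.001 0 0 0.1" --pt "0 0 -0.001 0 0 0.1" --pt "0 0 0 0 0 0"

```text
time_s: 7.03
tcp_pos: [0.5326, 0.0737, 0.2537]
eef_rot: [179.9, 0.3, -21.3]
contact_force: [-0.4, -0.1, -0.8]
gripper_width: 0.0195
```

```bash
python3 shot.py i wrist; python3 crop.py pics/ci.png h1 i
```

```text
7.0333 [0.5326 0.0737 0.2537] [179.9   0.3 -21.3] [ 28.7   6.8 -13.9  -0.2 -69.5  40.2] [-0.4 -0.1 -0.8] [-0.07  0.14 -0.01] 0.019548599089327635
```

View pics/ci.png

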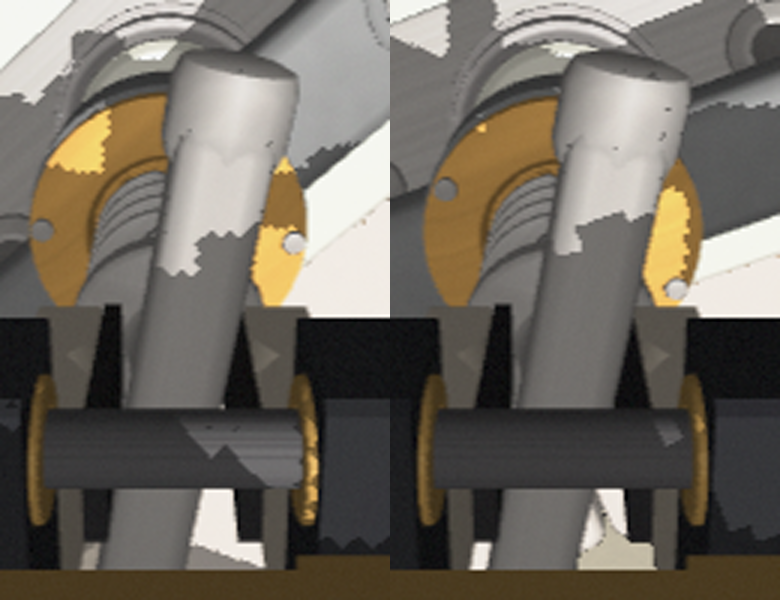

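>>> carry_out --pt "-0.001 0 0 0 0 0.1" --pt "0 0 0 0 0 0.1" --pt "0 0 -0.0005 0 0 0.1" --pt "0 0 -0.0005 0 0 0.1" --pt "0 0 0 0 0 0"

```text
time_s: 7.5
tcp_pos: [0.532, 0.074, 0.2526]
eef_rot: [180.0, 0.2, 0.1]
contact_force: [-0.2, -0.7, 0.2]
gripper_width: 0.0195
```

```bash
python3 shot.py j wrist; python3 crop.py pics/cj.png i j
```

```text
7.5 [0.532  0.074  0.2526] [1.8e+02 2.0e-01 1.0e-01] [ 28.8   6.7 -14.2  -0.1 -69.3  61.4] [-0.2 -0.7  0.2] [-0.09  0.16 -0.02] 0.019520279327656053
```

View pics/cj.png

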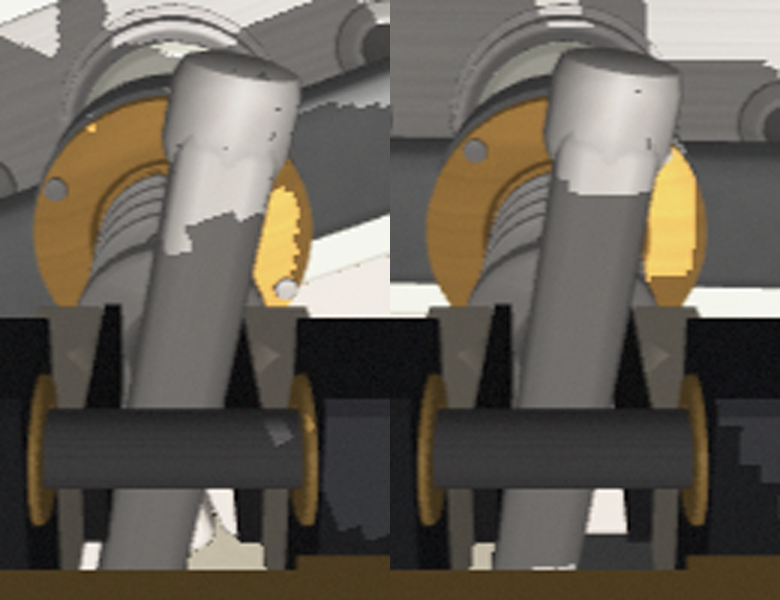

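>>> carry_out --pt "-0.001 -0.001 0 0 0 0.1" --pt "0 0 0 0 0 0.1" --pt "0 0 0 0 0 0.1" --pt "0 0 0 0 0 0"

```text
time_s: 7.88
tcp_pos: [0.5302, 0.0732, 0.2515]
eef_rot: [180.0, 0.4, 15.8]
contact_force: [-0.3, -0.8, 0.7]
gripper_width: 0.0197
```

```bash
python3 shot.py k wrist; python3 crop.py pics/ck.png j k
```

```text
7.8833 [0.5302 0.0732 0.2515] [180.    0.4  15.8] [ 28.8   6.7 -14.4  -0.1 -69.3  77.1] [-0.3 -0.8  0.7] [-0.12  0.12  0.04] 0.019738703700865196
```

View pics/ck.png

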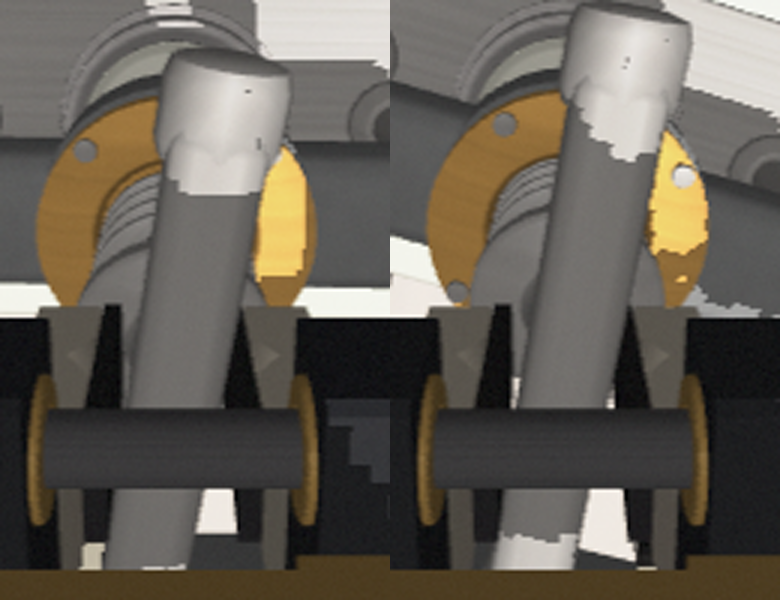

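```bash
python3 shot.py l scene top; python3 - <<'E'
import cv2,numpy as np
a=cv2.imread("pics/l_scene.png")[150:270,260:380];b=cv2.imread("pics/l_top.png")[150:270,240:360]
cv2.imwrite("pics/lc.png",np.hstack([cv2.resize(x,None,fx=3.3,fy=3.3,interpolation=cv2.INTER_CUBIC) for x in(a,b)]))
E
```

```text
7.9333 [0.5302 0.0733 0.2515] [180.    0.4  15.6] [ 28.8   6.7 -14.4  -0.1 -69.3  76.8] [ 0.   0.5 -0. ] [-0.11  0.13 -0.03] 0.019552994064769815
```

View pics/lc.png

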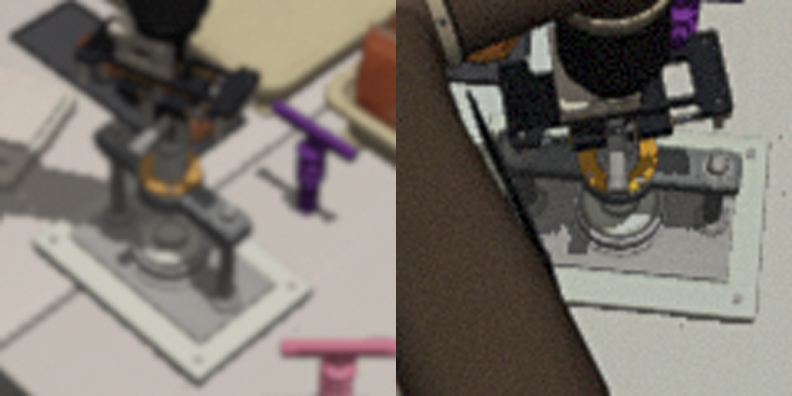

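View pics/k_wrist.png

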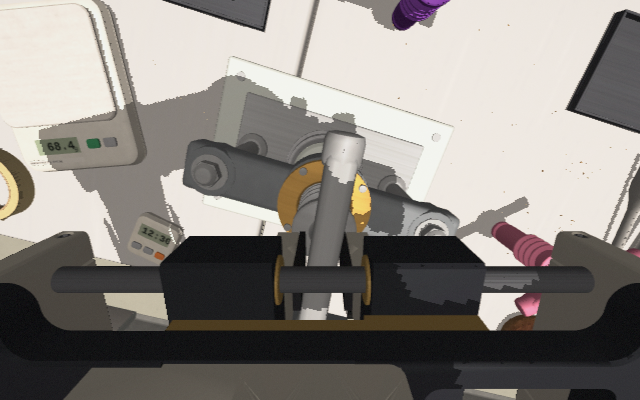

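```bash
python3 - <<'E'
import cv2,numpy as np
for n in "ij k".replace(" ",""):
    im=cv2.imread(f"pics/{n}_wrist.png")
    for v in (150,160,200,215,225,300,310):
        print(n,v," ".join("%d"%x for x in im[v,300:365].mean(1)))
E
python3 - <<'E'
import cv2,numpy as np
o=[cv2.resize(cv2.imread(f"pics/{n}_wrist.png")[125:240,270:390],None,fx=3.3,fy=5,interpolation=cv2.INTER_NEAREST) for n in "jk"]
cv2.imwrite("pics/jk.png",np.hstack(o))
E
```

```text
i 150 89 89 82 92 126 129 128 129 130 135 140 145 151 152 150 150 149 151 149 151 149 150 150 148 127 70 83 92 93 93 92 92 91 90 91 91 89 86 86 85 86 84 83 79 81 78 77 76 75 74 72 72 70 75 79 83 101 110 112 112 114 115 116 116 114
i 160 107 68 51 53 53 51 54 54 55 56 62 71 75 82 82 82 83 82 81 82 96 105 78 98 112 124 128 134 141 148 155 162 169 175 178 183 187 192 197 201 206 210 215 217 221 223 225 223 220 218 215 214 210 204 203 198 194 187 183 177 171 163 156 145 119
i 200 95 111 92 103 124 119 110 95 105 128 134 130 129 128 125 124 126 118 95 73 95 123 147 162 167 175 183 190 199 203 208 209 206 208 208 208 207 207 206 206 207 180 154 209 211 209 205 198 193 188 180 175 159 149 174 187 187 185 185 186 186 184 185 184 165
i 215 116 115 106 84 70 68 71 77 92 104 106 108 109 112 117 105 76 75 87 95 102 102 105 107 107 112 111 113 113 113 111 112 111 111 112 110 109 111 111 110 112 110 109 106 102 100 100 95 91 83 133 183 183 183 183 184 185 183 185 184 184 183 164 100 99
i 225 112 114 113 115 118 116 118 119 119 119 119 121 121 107 76 74 83 93 103 103 105 107 108 110 112 114 111 111
[... 3342 characters left out ...]
 110 114 111 102 89 83 72 70 80 91 98 101 105 107 110 112 112 113 113 113 112 112 112 113 112 111 112 112 110 112 110 111 106 105 100 97 95 88 85 98 107 107 105 107 107 106 108 104 100 101 103 102 103 103 101 103 101 101
k 300 25 30 63 92 99 101 104 106 105 108 108 106 107 108 108 108 109 109 109 110 108 109 108 107 104 101 96 95 89 96 173 233 233 233 232 233 233 233 233 233 233 232 212 104 21 29 28 24 28 30 27 27 44 68 74 73 73 72 72 72 62 24 23 40 50
k 310 66 120 155 164 173 179 186 194 199 197 199 199 200 202 201 200 176 112 112 112 112 150 197 190 185 178 149 93 170 233 233 234 233 232 232 233 232 233 232 231 232 231 233 214 124 89 74 46 26 22 25 34 60 71 74 74 73 73 74 70 49 16 18 14 12
```

View pics/jk.png

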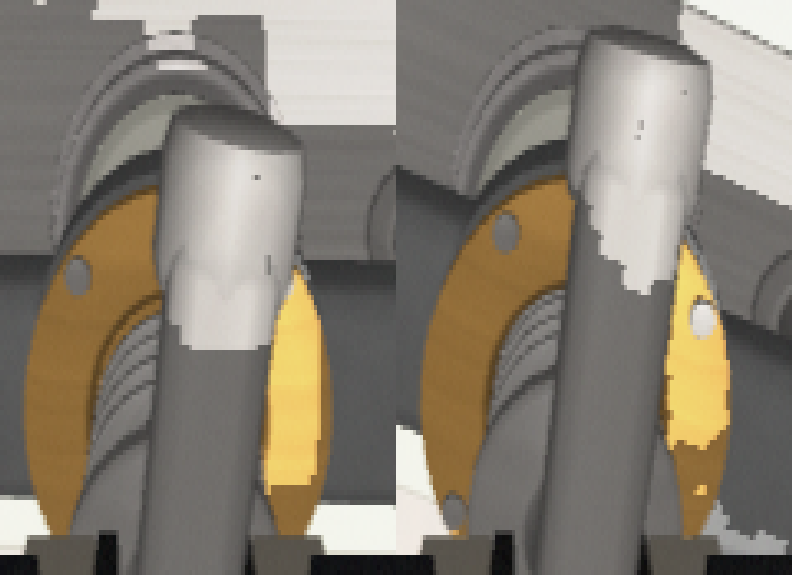

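```bash
python3 - <<'E'
from h import *
def run(n,end,p1,p2):
    T=np.load(n+".npy")
    for h in (.078,.0825,.074):
        z=.192+h+.01
        e=ray("wrist",*end,z,T);a=[ray("wrist",*p,z,T) for p in p1];b=[ray("wrist",*p,z,T) for p in p2]
        # p1/p2: left,right silhouette points of the body -> width across
        m1=sum(a)/2;m2=sum(b)/2;d=(m1-m2);L=np.linalg.norm(d);d/=L
        n_=np.array([-d[1],d[0]]);w=[abs(np.dot((q[1]-q[0])[:2],n_)) for q in (a,b)]
        print(n,h,"centre",(e-.056*d)[:2].round(4),"bar",np.degrees(np.arctan2(d[1],d[0])).round(1),"w",np.round(w,4))
run("d",(322,151),[(302.5,160),(344.5,160)],[(311,310),(339,310)])
run("i",(339,149),[(322.5,160),(364,160)],[(300.5,310),(328.5,310)])
run("j",(339,149),[(318.5,160),(361,160)],[(300.5,310),(329,310)])
run("k",(349,134),[(322,150),(363.5,150)],[(300,310),(327.5,310)])
E
```

```text
d 0.078 centre [0.5251 0.0726] bar -149.5 w [0.0191 0.0151]
d 0.0825 centre [0.5246 0.0722] bar -149.5 w [0.0184 0.0146]
d 0.074 centre [0.5256 0.0729] bar -149.5 w [0.0197 0.0156]
i 0.078 centre [0.5396 0.0734] bar -30.9 w [0.0187 0.0149]
i 0.0825 centre [0.5403 0.0734] bar -30.9 w [0.0181 0.0144]
i 0.074 centre [0.5391 0.0734] bar -30.9 w [0.0193 0.0153]
j 0.078 centre [0.5386 0.0751] bar -8.3 w [0.0191 0.0151]
j 0.0825 centre [0.5392 0.0754] bar -8.3 w [0.0184 0.0146]
j 0.074 centre [0.5381 0.0749] bar -8.3 w [0.0196 0.0155]
k 0.078 centre [0.5439 0.0746] bar 6.7 w [0.0182 0.0144]
k 0.0825 centre [0.5441 0.0751] bar 6.7 w [0.0176 0.0139]
k 0.074 centre [0.5437 0.0742] bar 6.7 w [0.0188 0.0148]
```

>>> carry_out --pt "0 0 0 0 0 0.1" --pt "0 0 0 0 0 0.1" --pt "0 0 0 0 0 0.1" --pt "0 0 0 0 0 0"

```text
time_s: 8.37
tcp_pos: [0.5307, 0.073, 0.252]
eef_rot: [179.9, 0.3, 32.3]
contact_force: [-0.9, -0.7, 0.0]
gripper_width: 0.0196
```

```bash
python3 shot.py m wrist; python3 crop.py pics/cm.png k m
```

```text
8.3667 [0.5307 0.073  0.252 ] [179.9   0.3  32.3] [ 28.9   6.6 -14.4   0.1 -69.3  93.4] [-0.9 -0.7  0. ] [-0.25  0.15 -0.  ] 0.019640475104526007
```

View pics/cm.png

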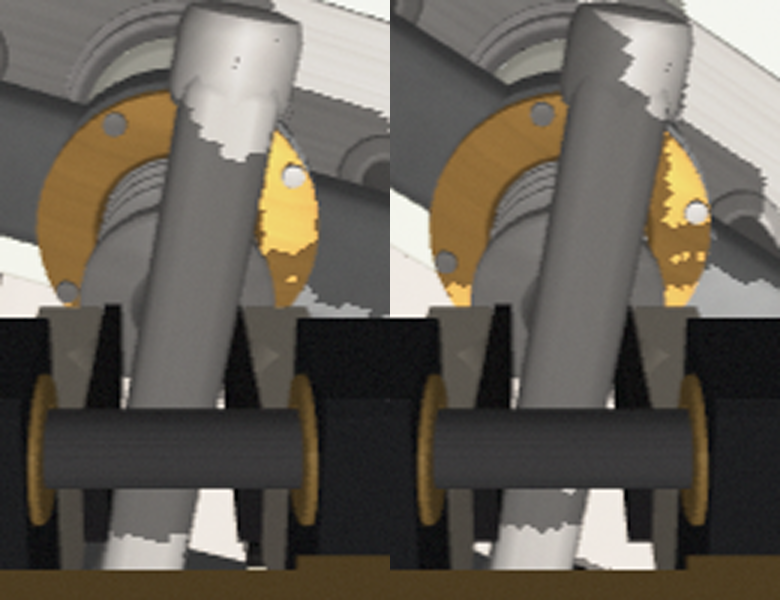

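>>> carry_out --pt "0 0 -0.0003 0 0 -0.1" --pt "0 0 -0.0003 0 0 -0.1" --pt "0 0 -0.0003 0 0 -0.1" --pt "0 0 -0.0003 0 0 -0.1" --pt "0 0 -0.0003 0 0 -0.1" --pt "0 0 -0.0003 0 0 -0.1" --pt "0 0 -0.0003 0 0 -0.1" --pt "0 0 -0.0003 0 0 -0.1" --pt "0 0 -0.0003 0 0 -0.1" --pt "0 0 0 0 0 0"

```text
time_s: 9.25
tcp_pos: [0.5304, 0.0734, 0.2487]
eef_rot: [180.0, 0.4, -26.0]
contact_force: [0.5, 0.1, 0.4]
gripper_width: 0.0198
```

```bash
python3 shot.py n wrist; python3 crop.py pics/cn.png m n
```

```text
9.25 [0.5304 0.0734 0.2487] [180.    0.4 -26. ] [ 28.6   6.8 -14.6  -0.3 -68.9  35.5] [0.5 0.1 0.4] [-0.04  0.14  0.  ] 0.019756367158513838
```

View pics/cn.png

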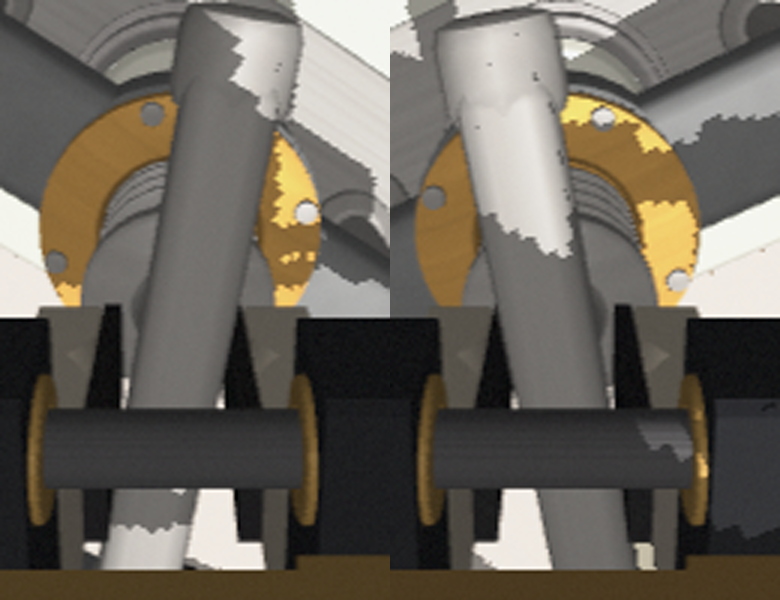

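>>> carry_out --pt "0 0 0 0 0 -0.1" --pt "0 0 0 0 0 -0.1" --pt "0 0 0 0 0 -0.1" --pt "0 0 0 0 0 -0.1" --pt "0 0 0 0 0 -0.1" --pt "0 0 0 0 0 -0.1" --pt "0 0 0 0 0 -0.1" --pt "0 0 0 0 0 -0.1" --pt "0 0 0 0 0 -0.1" --pt "0 0 0 0 0 -0.1" --pt "0 0 0 0 0 -0.1" --pt "0 0 0 0 0 0"

```text
time_s: 10.3
tcp_pos: [0.5311, 0.075, 0.2474]
eef_rot: [-179.9, 0.5, -91.3]
contact_force: [0.5, -0.1, -0.4]
gripper_width: 0.0197
```

```bash
python3 shot.py o wrist; python3 crop.py pics/co.png n o
```

```text
10.3 [0.5311 0.075  0.2474] [-179.9    0.5  -91.3] [ 28.7   6.6 -14.9  -0.4 -68.2 -29.8] [ 0.5 -0.1 -0.4] [ 0.05 -0.11  0.05] 0.01967292340589574
```

View pics/co.png

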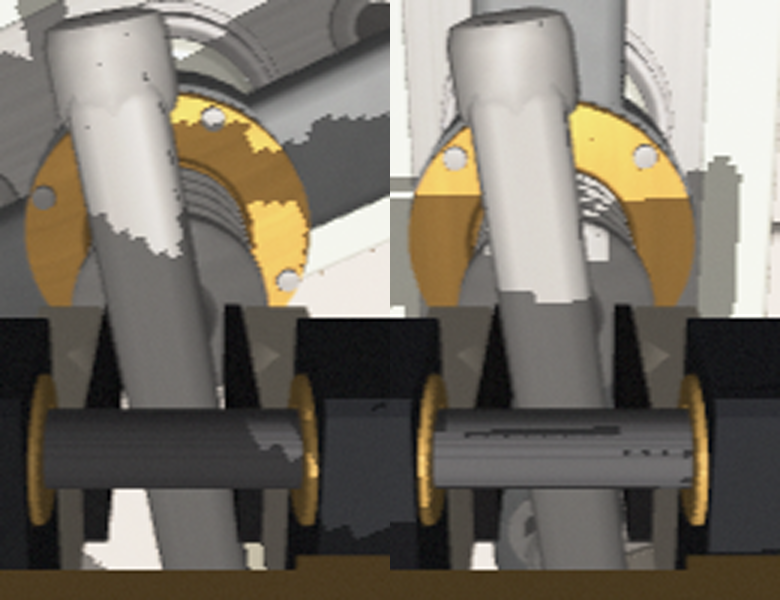

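>>> carry_out --pt "0 -0.001 0 0 0 -0.1" --pt "0 0 0 0 0 -0.1" --pt "0 0 0 0 0 -0.1" --pt "0 0 0 0 0 -0.1" --pt "0 0 0 0 0 -0.1" --pt "0 -0.001 0 0 0 -0.1" --pt "0 0 0 0 0 -0.1" --pt "0 0 0 0 0 -0.1" --pt "0 0 0 0 0 -0.1" --pt "0 0 0 0 0 -0.1" --pt "0 0 0 0 0 -0.1" --pt "0 0 0 0 0 0"

```text
time_s: 11.35
tcp_pos: [0.5327, 0.0739, 0.2474]
eef_rot: [-179.8, 0.6, -153.9]
contact_force: [0.3, 0.2, -0.4]
gripper_width: 0.0196
```

>>> carry_out --pt "0 0 0 0 0 -0.1" --pt "0 0 0 0 0 -0.1" --pt "0 0 0 0 0 -0.1" --pt "0 0 0 0 0 -0.1" --pt "0 0 0 0 0 -0.1" --pt "0 0 0 0 0 -0.1" --pt "0 0 0 0 0 0"

```text
time_s: 11.93
tcp_pos: [0.5326, 0.0734, 0.2473]
eef_rot: [-179.8, 0.6, 172.9]
contact_force: [0.1, 0.0, -0.0]
gripper_width: 0.0198
```

```bash
python3 shot.py p wrist; python3 crop.py pics/cp.png o p
```

```text
11.9333 [0.5326 0.0734 0.2473] [-179.8    0.6  172.9] [  29.1    6.5  -15.4    0.6  -67.8 -126.5] [ 0.1  0.  -0. ] [-0.07 -0.06  0.08] 0.019827545953505946
```

View pics/cp.png

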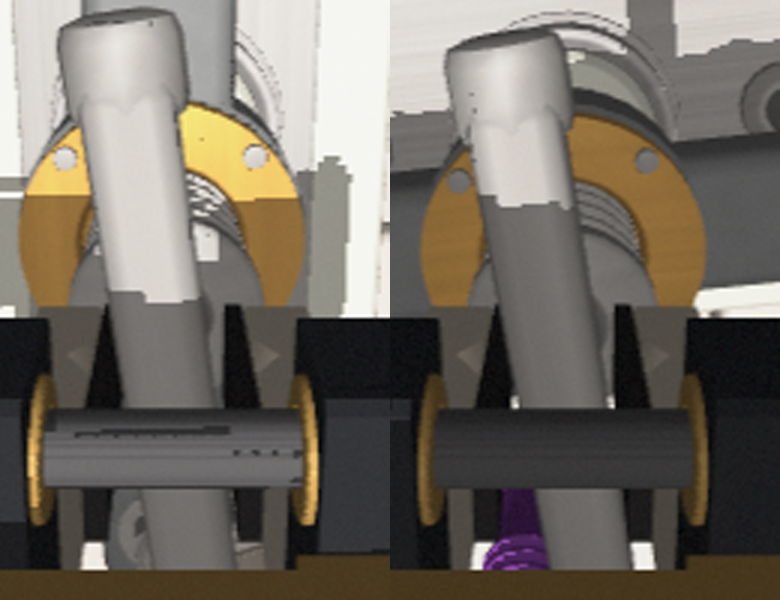

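>>> carry_out --pt "-0.001 0 -0.0005 0 0 -0.1" --pt "0 0 -0.0005 0 0 -0.1" --pt "0 0 -0.0005 0 0 -0.1" --pt "0 0 0 0 0 -0.1" --pt "0 0 0 0 0 -0.1" --pt "0 0 0 0 0 -0.1" --pt "0 0 0 0 0 0"

```text
time_s: 12.57
tcp_pos: [0.5318, 0.0733, 0.2462]
eef_rot: [-179.8, 0.6, 140.4]
contact_force: [-0.6, 0.6, -0.1]
gripper_width: 0.0196
```

>>> carry_out --pt "0 0 0 0 0 0.08" --pt "0 0 0 0 0 0.05" --pt "0 0 0 0 0 0" --pt "0 0 0 0 0 0" --pt "0 0 0 0 0 0" --pt "0 0 0 0 0 0" --pt "0 0 0 0 0 0" --pt "0 0 0 0 0 0" --pt "0 0 0 0 0 0" --pt "0 0 0 0 0 0" --pt "0 0 0 0 0 0" --pt "0 0 0 0 0 0" --fingers -1

```text
time_s: 13.57
tcp_pos: [0.5315, 0.0734, 0.2462]
eef_rot: [-179.8, 0.6, 150.1]
contact_force: [0.5, 0.3, 0.2]
gripper_width: 0.0869
```

```bash
python3 shot.py q wrist
```

```text
13.5667 [0.5315 0.0734 0.2462] [-179.8    0.6  150.1] [  29.3    6.6  -15.5    0.6  -67.8 -149.4] [0.5 0.3 0.2] [-0.09  0.02 -0.01] 0.08692599168066248
```

View pics/q_wrist.png

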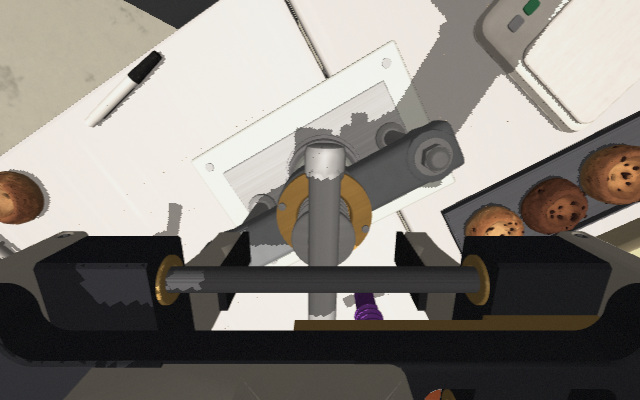

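>>> carry_out --pt "0 0 0.025 0 0 0" --pt "0 0 0.025 0 0 0" --pt "0 0 0.01 0 0 0" --pt "0 0 0 0 0 0" --pt "0 0 0 0 0 0.12" --pt "0 0 0 0 0 0.12" --pt "0 0 0 0 0 0.12" --pt "0 0 0 0 0 0.12" --pt "0 0 0 0 0 0.12" --pt "0 0 0 0 0 0.12" --pt "0 0 0 0 0 0.12" --pt "0 0 0 0 0 0.12"

```text
time_s: 14.62
tcp_pos: [0.5283, 0.0732, 0.2991]
eef_rot: [-179.7, 0.1, -152.9]
contact_force: [0.8, 0.7, 0.1]
gripper_width: 0.0873
```

>>> carry_out --pt "0 0 0 0 0 0.12" --pt "0 0 0 0 0 0.12" --pt "0 0 0 0 0 0.12" --pt "0 0 0 0 0 0.12" --pt "0 0 0 0 0 0.12" --pt "0 0 0 0 0 0.12" --pt "0 0 0 0 0 0.12" --pt "0 0 0 0 0 0.12" --pt "0 0 0 0 0 0.12" --pt "0 0 0 0 0 0.12" --pt "0 0 0 0 0 0.12" --pt "0 0 0 0 0 0.12"

```text
time_s: 15.62
tcp_pos: [0.5232, 0.0726, 0.2833]
eef_rot: [179.5, -0.2, -67.0]
contact_force: [-0.5, -0.1, 0.5]
gripper_width: 0.088
```

>>> carry_out --pt "0.004 0 0.008 0 0 0.12" --pt "0.004 0 0.008 0 0 0.12" --pt "0.001 0 0.002 0 0 0.12" --pt "0 0 0.002 0 0 0.12" --pt "0 0 0 0 0 0.1" --pt "0 0 0 0 0 0" --pt "0 0 0 0 0 0"

```text
time_s: 16.2
tcp_pos: [0.5297, 0.0724, 0.2952]
eef_rot: [179.1, 0.1, -32.1]
contact_force: [-0.1, 0.1, 0.3]
gripper_width: 0.0878
```

```bash
python3 shot.py s wrist
```

```text
16.2 [0.5297 0.0724 0.2952] [ 1.791e+02  1.000e-01 -3.210e+01] [ 29.1   5.4 -10.3   0.4 -75.1  28.7] [-0.1  0.1  0.3] [-0.03  0.13  0.03] 0.08776916978267081
```

View pics/s_wrist.png

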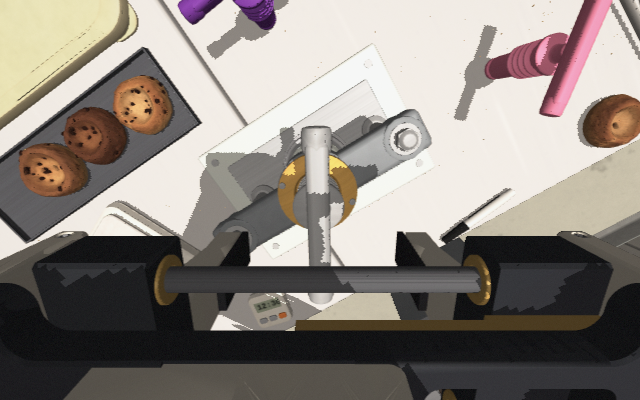

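>>> carry_out --pt "0.001 0.001 -0.015 0.013 -0.008 0.02" --pt "0 0 -0.015 0 0 0" --pt "0 0 -0.012 0 0 0" --pt "0 0 -0.006 0 0 0" --pt "0 0 0 0 0 0" --pt "0 0 0 0 0 0"

```text
time_s: 16.75
tcp_pos: [0.5301, 0.0732, 0.244]
eef_rot: [180.0, 0.1, -31.9]
contact_force: [1.4, 0.2, 0.2]
gripper_width: 0.0879
```

```bash
python3 shot.py t wrist
```

```text
16.75 [0.5301 0.0732 0.244 ] [ 1.80e+02  1.00e-01 -3.19e+01] [ 28.8   6.7 -15.3  -0.1 -68.   29.3] [1.4 0.2 0.2] [-0.03  0.11 -0.04] 0.08788063571149775
```

View pics/t_wrist.png

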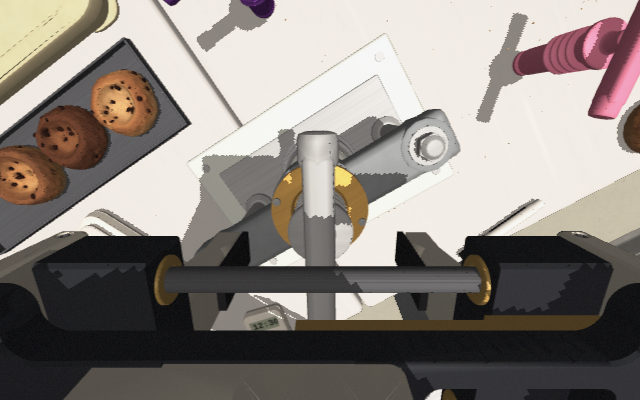

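>>> carry_out --pt "0 0 0 0 0 0" --pt "0 0 0 0 0 0" --pt "0 0 0 0 0 0" --pt "0 0 0 0 0 0" --pt "0 0 0 0 0 0" --pt "0 0 0 0 0 0" --pt "0 0 0 0 0 0" --pt "0 0 0 0 0 0" --pt "0 0 0 0 0 0" --pt "0 0 0 0 0 0" --pt "0 0 0 0 0 0" --pt "0 0 0 0 0 0" --fingers 0.55

```text
time_s: 17.8
tcp_pos: [0.5316, 0.0738, 0.2471]
eef_rot: [-179.8, -0.1, -32.0]
contact_force: [0.2, 0.3, -0.7]
gripper_width: 0.0201
```

>>> carry_out --pt "0 0 0 0 0 0" --pt "0 0 0 0 0 -0.1" --pt "0 0 0 0 0 -0.1" --pt "0 0 0 0 0 -0.1" --pt "0 0 0 0 0 -0.1" --pt "0 0 0 0 0 -0.1" --pt "0 0 0 0 0 -0.1" --pt "0 0 0 0 0 -0.1" --pt "0 0 0 0 0 -0.1" --pt "0 0 0 0 0 -0.1" --pt "0 0 0 0 0 -0.1" --pt "0 0 0 0 0 0"

```text
time_s: 18.8
tcp_pos: [0.5322, 0.0745, 0.2464]
eef_rot: [-179.7, -0.0, -92.1]
contact_force: [0.5, 0.0, -0.0]
gripper_width: 0.0196
```

```bash
python3 shot.py u wrist
```

```text
18.8 [0.5322 0.0745 0.2464] [-179.7   -0.   -92.1] [ 29.    6.7 -15.2   0.2 -68.  -31.1] [ 0.5  0.  -0. ] [-0.   -0.15  0.06] 0.019647435037502655
```

View pics/u_wrist.png

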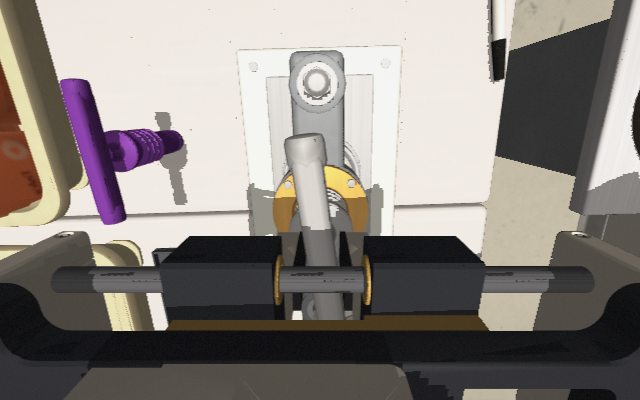

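>>> carry_out --pt "-0.001 -0.001 0 0 0 -0.1" --pt "0 0 -0.0005 0 0 -0.1" --pt "0 0 -0.0005 0 0 -0.1" --pt "0 0 -0.0005 0 0 -0.1" --pt "0 0 -0.0005 0 0 -0.1" --pt "0 0 0 0 0 -0.1" --pt "0 0 0 0 0 -0.1" --pt "0 0 0 0 0 -0.1" --pt "0 0 0 0 0 -0.1" --pt "0 0 0 0 0 -0.1" --pt "0 0 0 0 0 -0.1" --pt "0 0 0 0 0 -0.1"

```text
time_s: 19.85
tcp_pos: [0.5338, 0.0741, 0.2458]
eef_rot: [-179.5, 0.2, -160.6]
contact_force: [-0.1, -0.3, -1.0]
gripper_width: 0.02
```

>>> carry_out --pt "-0.001 0 0 0 0 -0.1" --pt "0 0 -0.0005 0 0 -0.1" --pt "0 0 -0.0005 0 0 -0.1" --pt "0 0 0 0 0 -0.1" --pt "0 0 0 0 0 -0.1" --pt "0 0 0 0 0 0"

```text
time_s: 20.35
tcp_pos: [0.5334, 0.0735, 0.2453]
eef_rot: [-179.4, 0.2, 170.5]
contact_force: [0.0, -0.5, -0.2]
gripper_width: 0.0196
```

```bash
python3 shot.py v wrist
```

```text
20.35 [0.5334 0.0735 0.2453] [-179.4    0.2  170.5] [  29.2    6.9  -15.2    0.7  -68.  -129. ] [ 0.  -0.5 -0.2] [-0.04  0.02  0.04] 0.019643626000983926
```

View pics/v_wrist.png

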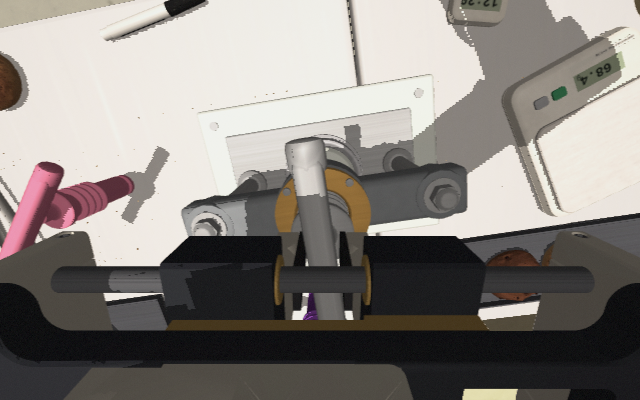

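>>> carry_out --pt "-0.002 -0.0005 -0.002 -0.008 0 0.1" --pt "0 0 -0.001 0 0 0.045" --pt "0 0 0 0 0 0" --pt "0 0 0 0 0 0"

```text
time_s: 20.73
tcp_pos: [0.5313, 0.073, 0.2423]
eef_rot: [-178.9, 0.3, -179.4]
contact_force: [-0.0, 0.1, 0.1]
gripper_width: 0.0198
```

```bash
python3 shot.py x wrist
```

```text
20.7333 [0.5313 0.073  0.2423] [-178.9    0.3 -179.4] [  29.6    6.8  -16.     1.1  -67.5 -119.4] [-0.   0.1  0.1] [ 0.08 -0.01 -0.02] 0.019829771328688826
```

View pics/x_wrist.png

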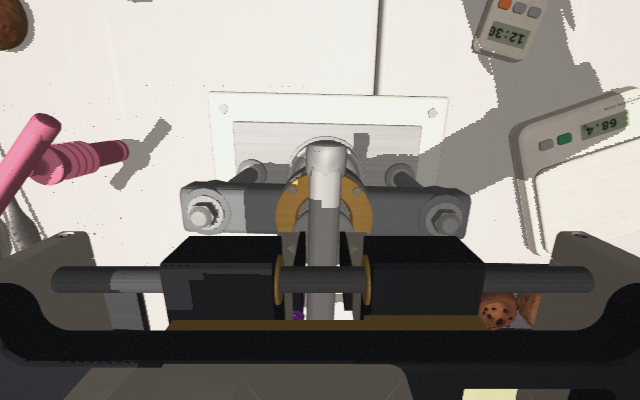

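>>> carry_out --pt "0 0 0 0.018 0 0" --pt "0 0 0 0 0 0" --pt "0 0 0 0 0 0"

```text
time_s: 21.03
tcp_pos: [0.5314, 0.0732, 0.2425]
eef_rot: [179.9, 0.3, -179.4]
contact_force: [0.0, -0.1, -0.3]
gripper_width: 0.0194
```

>>> carry_out --pt "0 0 0 0 0 0" --pt "0 0 0 0 0 0" --pt "0 0 0 0 0 0" --pt "0 0 0 0 0 0" --pt "0 0 0 0 0 0" --pt "0 0 0 0 0 0" --fingers 1 --force 10

```text
time_s: 21.53
tcp_pos: [0.5316, 0.073, 0.2427]
eef_rot: [179.9, 0.3, -179.4]
contact_force: [-0.1, -0.3, 0.4]
gripper_width: 0.0157
```

```bash
python3 shot.py y wrist scene top;  python3 crop.py pics/cy.png k x y; python3 - <<'E'
import cv2,numpy as np
from h import *
a=cv2.imread("pics/y_scene.png")[150:270,260:380];b=cv2.imread("pics/y_top.png")[150:270,240:360]
cv2.imwrite("pics/yc.png",np.hstack([cv2.resize(x,None,fx=3.3,fy=3.3,interpolation=cv2.INTER_CUBIC) for x in(a,b)]))
im=cv2.imread("pics/y_wrist.png")
for v in (150,160,310): print(v," ".join("%d"%x for x in im[v,290:355].mean(1)))
E
```

```text
21.5333 [0.5316 0.073  0.2427] [ 179.9    0.3 -179.4] [  28.8    6.7  -15.6    0.   -67.4 -118.2] [-0.1 -0.3  0.4] [ 0.02  0.02 -0.03] 0.0156800554728382
150 217 207 198 214 209 186 111 145 206 222 228 216 145 98 118 131 136 142 148 156 164 171 176 179 184 186 190 194 199 204 211 215 219 221 219 215 213 209 203 196 191 186 179 172 166 156 150 143 138 129 125 114 93 152 220 185 108 82 94 119 118 119 114 102 113
160 118 123 118 108 101 103 101 103 113 116 117 120 116 100 125 137 147 156 163 166 168 173 179 182 189 193 198 203 208 212 213 216 218 215 210 204 198 192 186 181 177 174 168 167 161 155 152 147 140 129 122 108 87 98 122 122 114 91 92 95 96 104 116 121 121
310 56 75 72 73 74 72 65 44 31 30 59 91 94 95 114 190 237 230 172 77 90 95 96 99 102 106 109 110 109 110 109 107 107 107 109 107 106 108 108 107 104 103 99 98 96 95 180 237 237 218 130 95 94 95 94 93 95 82 60 69 68 68 69 70 62
```

View pics/cy.png

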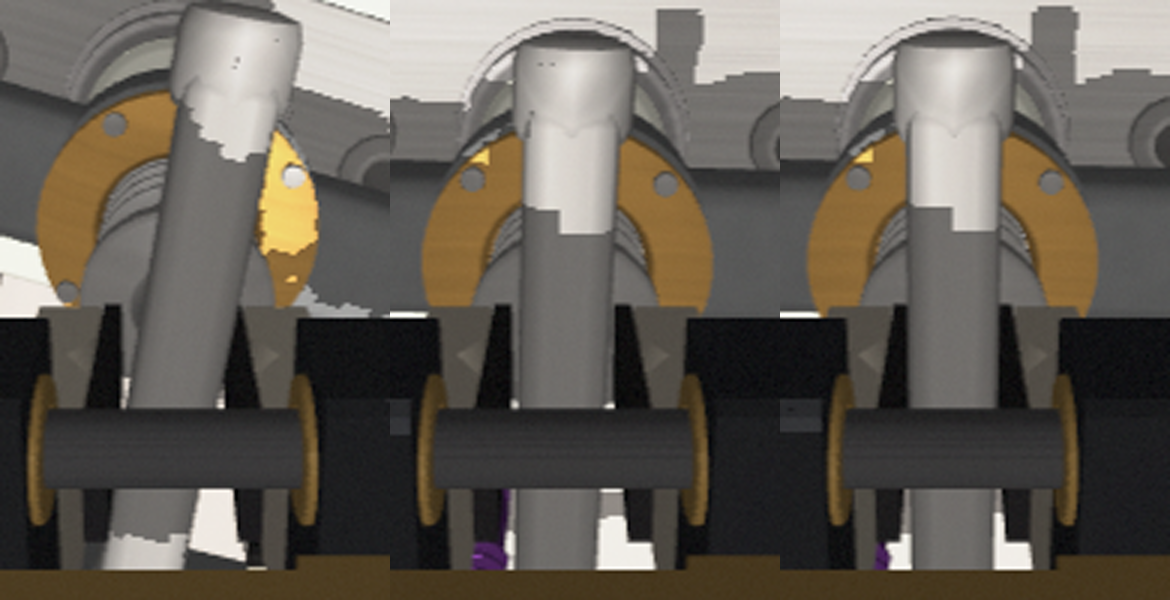

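View pics/yc.png

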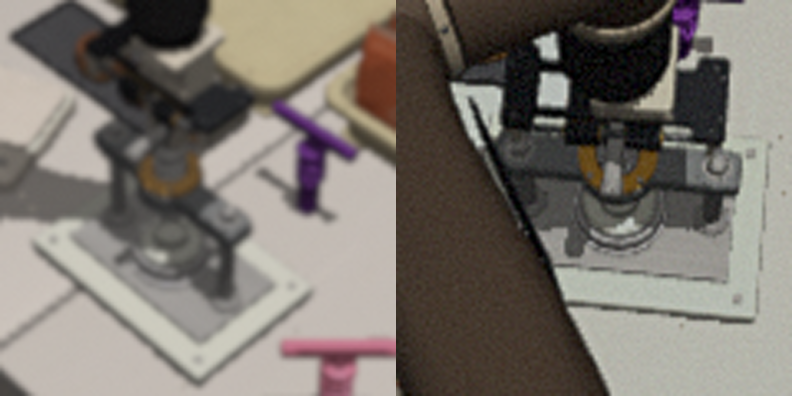

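```bash
python3 - <<'E'
from plant import r
s=r.get_state();print(s["time_s"],s["tcp_pos"],s["gripper_width"],s["contact_force"])
r.close_job()
E
```

```text
21.6833 [0.5315998  0.07300968 0.24268702] 0.015994074210206228 [-0.19762866 -0.22103568 -0.25310519]
the job is handed in; nothing more can be done
```

I turned the grey spindle anticlockwise with loosely set jaws until it dropped into the thread, after about 150°. I then turned it clockwise one full turn past the drop, with one half-turn regrasp on the way. I handed the job in at 21.7 s with the jaws closed on the handle, set to 10 N.

**Drop:** one wrist picture showed it clearly, against the picture before. Turning another 16° anticlockwise brought no second drop.

**Depth:** the handle ended about 360° past the drop, which should put it 64 mm above the boss mouth. The wrist pictures gave 63.6 mm from the bar's width and about 59 mm from the width of its end. The required band is 60.5 to 67.5 mm. I trusted the turn count and the bar width, because the end reading was rougher.

**Grip and stillness:** the jaws read 15.7 to 16.0 mm on the 16 mm bar, the tool pointed straight down, and the outside force was about 0.4 N. I did not measure the grip force itself.

**Not measured:**
- **Lean:** I did not measure the spindle's lean. One picture after the drop suggested roughly 0.05 rad.
- **Timer and cake:** I took no final position reading of either. The arm did not go near them.

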